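# Index the clip inspection table by one hole

## Robot

A 6-joint arm with a two-finger parallel gripper is mounted at the origin on the work surface; the furniture and walls round the work are solid. World frame = base frame: x ahead of the robot, y to its left, z up, the work surface at z = 0. Lengths are in mm, angles in rad, forces in N, time in s.
With the tool pointing down it reaches from about 350 to 775 mm from the base axis. Payload 7.3 kg.
Tool frame: the origin (TCP) lies at the very end of the fingers, on their centre line; the grasp point (between the pads) lies bot.grip_point_offset behind it (bot.grip_point_offset is the distance from the TCP to the grasp point, in mm); z points along the fingers, y is the line along which they close (so a half turn about z gives the same grasp; the last joint's range is limited). The gripper opens to 92 mm and grips with 3 to 60 N. Pads are 19 mm wide; open, the fingers measure 130 mm over their backs; the gripper's body (75 mm by 190 mm) begins 47 mm behind the grasp point.
Start: joints at [-1.488, 0.342, 1.524, -0, 1.275, -0.146], TCP at [119.096, -511.333, 226.741] pointing down, gripper open.
Joint ranges: [-2.53, 2.53], [-0.77, 2.02], [0.04, 2.7], [-1, 4.14], [0.28, 2.66], [-3.11, 3.11]. Speed limits (rad/s): [2.57, 2.57, 3.14, 3.14, 3.14, 3.14].

## Interface

Orientations are given as [roll, pitch, yaw] about the fixed x, y, z axes, in that order (R = Rz(yaw) Ry(pitch) Rx(roll)).
In Python, from plant import bot gives the robot as it stands. The module is installed in compiled form; this text tells all that it offers.
- The arm moves only by the tool carry_out, never from a script. Its argument "plan" is a list of rows, each an object of numbers: "tx", "ty", "tz": the shift along the world's x, y, z in mm; "rx", "ry", "rz": the turn, a rotation vector about the world's x, y, z in rad. A call has 1 to 12 rows; each row shifts and turns the commanded pose from where the row before left it; what a row does not reach is not made up. A row lasts 1/10 s, in which the tool goes at most 50 mm and 8.59 degrees, less where a joint would pass 70% of its speed; a pose out of reach is approached as far as the arm can. A call with a gripper value outside its range is refused whole. "gripper" is the closure, from 0 (fully open) to 1 (shut), set as the call begins (left out, the last holds). The fingers move at their own pace and stop on an object; the grip force is fixed at half the most. Time passes only in rows, so rows that do not move let the fingers close. It gives the time, the measured TCP pose, the force, the opening and the grip force at its end, in the units of the state.
- bot.get_obs(): the state, without advancing time (a new reading comes with each control period).
- bot.capture(name): name is "side" or "top" or "wrist"; returns the picture (480x640x3 uint8, red, green, blue); there is no depth.
- bot.camera_model(name): a dict with "camera_matrix" (3x3 intrinsics, pixels), "R" (3x3) and "t" (3): a world point X has camera coordinates R X + t. Camera axes: x right, y down, z forward; pixel columns grow to the right and rows downward; lengths in mm; the calibration is good to about 2 mm. A picture is of the moment at which its call begins: read the wrist's pose just before it. camera_model takes no time and is no camera call; for the wrist camera it gives the pose at the moment of the call.
- bot.close_job(): hands the job in; it is judged then, once.
The state is a dict: "time": time; "joint_positions": joint angles; "dq": joint speeds; "tau": joint torques, N m; "tool_pos": TCP position; "tcp_rot": TCP orientation; "contact_force": force on the tool from outside, world axes, zero at the start; "moment": the same for the moment, N m; "grip_width": finger opening in mm; "finger_force": force on a finger pad.
Only numpy, scipy, OpenCV 4.12 (cv2) and the standard library are available. Lean on these libraries where they do the work, as an engineer would, in place of code of your own. Each camera call takes 0.05 s, during which the arm holds its last target. There are 200 camera calls.

## Task

Index the rotary clip table on by one hole: with the fingertips in its black dished plunger, press the plunger in, keep it in while you swing the table anticlockwise (seen from above), and let it spring back up in the very next hole of the index plate. Do not run past that hole or turn the table the other way, and leave everything else on the bench where it stands.

Things in the scene. Friction and masses are not known exactly. Their poses are not given: they have to be found in the camera images.
- index_base: Fixed grey round foot (270 mm across, 12 mm thick) of the indexing table, with an arc-shaped steel index plate on posts; origin at the centre of its underside, on the table's vertical axis, z up. The middle of the plate's arc lies near the fixture's own +x, a low post with a pointer on the opposite side. Nothing of the fixture but the plunger's dish is taller than 65 mm.
- table_axis (a point): point on the table's vertical turning axis, at the table's top, 55 mm above the bench. The table is an aluminium disc 144 mm across with small clips in eight nests (one empty).
- dish (a point): centre of the floor of the plunger's round black dish, which fingertips press; turns with the table on a 100 mm radius about the axis and sinks with the plunger; 83 mm above the bench when the plunger is up. The dish is 36 mm across at its floor, widening to 44 mm at its mouth, 12 mm deep, outside 52 mm, wall 4 mm; open above.
- start_hole (a point): centre of the hole in which the plunger stands at the start, at the top of the index plate. The plate is 8 mm thick, its top 53 mm above the bench, reaching 77 to 129 mm from the axis, with an arc slot 15 mm wide at 100 mm radius joining four round 28 mm holes, 45 degrees apart; the start hole is the second, counted anticlockwise seen from above.
- next_hole (a point): centre of the hole in which the plunger must end, at the top of the index plate (53 mm above the bench), 45 degrees anticlockwise from the start hole about the axis
- plunger (a joint): travel of the plunger, m: 0 up (locked in a hole), to 0.019 pressed straight down to its stop. Springs up with 4.4 N at the top, 8.2 N at the stop. Its 24 mm domed collar locks the table (2 mm play) and clears the underside of the plate from 0.014 on; let go between holes it rides under the plate, and it springs up within a few mm of a hole's centre, centring itself.
- table (a joint): angle of the table, rad: 0 at the start hole, grows anticlockwise seen from above, 0.785 at the next hole, 1.571 at the hole after; runs from -0.80 to 1.60. Turns with light friction (about 0.5 N at the dish) and stays where it is left. Fingertips narrower than the dish may shift in it, so the table can lag several mm behind them.
- stamp: turned wooden inspection stamp, 27 mm across, 63 mm tall, standing beside the indexing table; loose, origin at the centre of its underside; to be left alone
- swab_jar: clear jar of swabs, 53 mm across, 81 mm tall, standing beside the indexing table; loose, origin at the centre of its underside; to be left alone
- tea_mug: dotted mug, 92 mm across, 93 mm tall; loose, origin at the centre of its underside; to be left alone
- gauge_set: step gauges in a wooden cradle, 45 x 110 x 38 mm; loose, origin at the centre of its underside; to be left alone
- tape_0: roll of green tape lying flat, 96 mm across, 24 mm tall; loose, origin at the centre of its underside; to be left alone
- alcohol_bottle: white dispenser bottle with a steel dish, 60 mm across, 138 mm tall; loose, origin at the centre of its underside; to be left alone
- ink_pad: open ink pad, 52 x 68 x 9 mm; loose, origin at the centre of its underside; to be left alone

How it is judged:
By the outcome, as a careful person would: the job done as asked, in the order asked, and still so for the second after the job is handed in, with the robot touching nothing.
It also fails if it takes over 45 s, if anything falls off the work surface, if the arm or the gripper's body presses on something with over 40 N, if the wrist force passes 120 N, or if a joint passes its speed limit or range.

## Working session

There is one attempt and no reset: what is moved stays moved. The work goes in short steps, Python scripts to look and compute and a tool call to move; the robot and the scene stay as the last step left them, time stands still between calls to the robot, and variables do not carry over. Pictures are saved under pics/ and viewed, at most 10 in all, crops included, and the job is handed in when it is done.

Besides the shell and the picture viewer there is one more tool, called after "Emit:" as name(argument=value, ...) on one line, values as JSON. carry_out: Moves the arm, as the interface text tells. Its arguments: {"type":"object","properties":{"plan":{"type":"array"},"gripper":{"type":"number"}},"required":["plan"]}

```bash
mkdir -p pics; python3 - <<'E'
from plant import bot
import cv2
for n in ("top","side"):
    cv2.imwrite(f"pics/{n}1.png",bot.capture(n)[:,:,::-1])
    print(n,bot.camera_model(n))
o=bot.get_obs();print(o, bot.grip_point_offset)
E
```

```text
top {'camera_matrix': array([[474.15166446,   0.        , 317.78024197],
       [  0.        , 474.15166446, 238.47987997],
       [  0.        ,   0.        ,   1.        ]]), 'R': array([[-0.09772656, -0.9952064 , -0.00370549],
       [-0.96750015,  0.0958771 , -0.23398941],
       [ 0.23322303, -0.01928192, -0.97223208]]), 't': array([ -15.02398043,  602.20177594, 1029.3477644 ])}
side {'camera_matrix': array([[546.05116429,   0.        , 317.58704999],
       [  0.        , 546.05116429, 240.66165403],
       [  0.        ,   0.        ,   1.        ]]), 'R': array([[-0.83326619, -0.55267535, -0.01474488],
       [-0.26524379,  0.42302242, -0.86642817],
       [ 0.4850909 , -0.71805431, -0.49908398]]), 't': array([433.01631335, 267.67150212, 887.03131651])}
{'time': 0.1, 'joint_positions': array([-1.48801878e+00,  3.42633672e-01,  1.52489995e+00, -2.55596979e-05,
        1.27537032e+00, -1.45988746e-01]), 'dq': array([-0.00242454, -0.00296981, -0.00246302, -0.00260944,  0.00020581,
        0.00066542]), 'tau': array([ 7.45725865e-04, -4.32007456e+01, -2.44693512e+01,  7.18962145e-02,
        5.26464335e-02, -4.60534523e-05]), 'tool_pos': array([ 119.04839307, -510.96979338,  226.13202264]), 'tcp_rot': array([-3.14029176e+00, -1.66571391e-04,  2.28773638e-01]), 'contact_force': array([-0.5289176 ,  0.30182145,  0.11540637]), 'moment': array([ 0.0019492 ,  0.01218515, -0.00192606]), 'finger_force': 0.0, 'grip_width': 92.44233163018376} 18.8
```

View pics/top1.png

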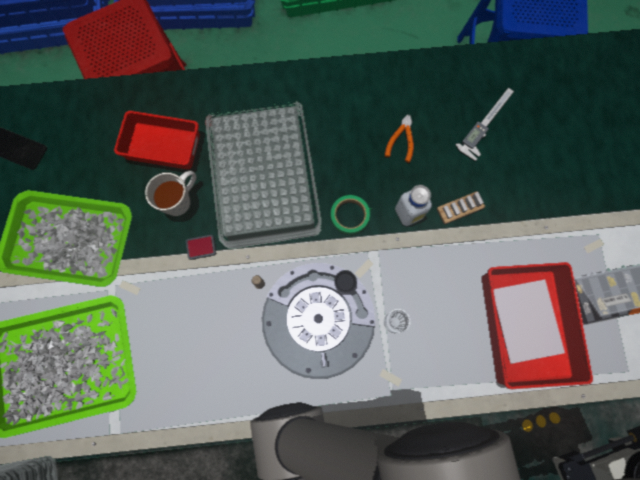

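View pics/side1.png

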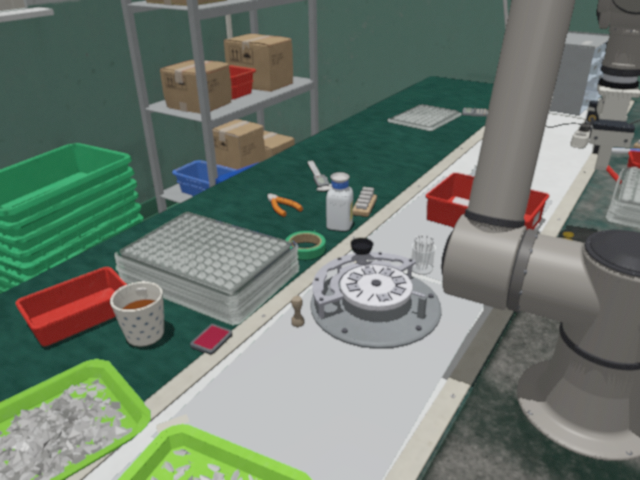

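The top view shows the hub at about (318,318), the black dish at (346,281) and the plate's arc running to the upper left. In the side view the dish is at (362,245) and the hub at (376,284). The jar at (398,321) in the top view stands close by. Next I'll measure these points.

```bash
cat > h.py <<'E'
import numpy as np, cv2
def ray(m,uv):
    K,R,t=m["camera_matrix"],m["R"],m["t"]
    d=R.T@np.linalg.solve(K,[uv[0],uv[1],1.]); return -R.T@t,d/np.linalg.norm(d)
def onplane(m,uv,z):
    c,d=ray(m,uv); return c+d*(z-c[2])/d[2]
def cross(a,b):
    (c1,d1),(c2,d2)=a,b
    s=np.linalg.lstsq(np.c_[d1,-d2],c2-c1,rcond=None)[0]
    p,q=c1+s[0]*d1,c2+s[1]*d2; return (p+q)/2,np.linalg.norm(p-q)
def blob(mask,near,r):
    roi=np.zeros_like(mask); cv2.circle(roi,near,r,255,-1)
    cs,_=cv2.findContours(mask&roi,cv2.RETR_EXTERNAL,cv2.CHAIN_APPROX_NONE)
    return max(cs,key=cv2.contourArea)
E
python3 - <<'E'
from plant import bot
from h import *
T,S=bot.camera_model("top"),bot.camera_model("side")
t,s=cv2.imread("pics/top1.png"),cv2.imread("pics/side1.png")
def dark(i,th): return cv2.inRange(i.max(2),0,th)
def cen(c): 
    m=cv2.moments(c); return m["m10"]/m["m00"],m["m01"]/m["m00"]
for th in (40,55,70):
    a=blob(dark(t,th),(346,281),16); b=blob(dark(s,th),(362,245),16)
    print(th,cen(a),cv2.boundingRect(a),cen(b),cv2.boundingRect(b),onplane(T,cen(a),90),cross(ray(T,cen(a)),ray(S,cen(b))))
a=blob(dark(t,80),(318,318),9); b=blob(dark(s,80),(376,284),8)
print(cen(a),cen(b),onplane(T,cen(a),55),cross(ray(T,cen(a)),ray(S,cen(b))))
w=blob(cv2.inRange(t.min(2),185,255),(318,318),36); e=cv2.fitEllipse(cv2.convexHull(w)); print(e,onplane(T,e[0],55))
print(onplane(T,(398,321),80),onplane(T,(258,281),60))
cv2.imwrite("pics/z.png",np.hstack([cv2.resize(t[240:390,245:420],None,fx=2.28,fy=4*.57,interpolation=2),cv2.resize(s[225:375,300:475],None,fx=2.28,fy=2.28,interpolation=2)]))
E
```

```text
Traceback (most recent call last):
  File "h.py", line 14, in blob
    return max(cs,key=cv2.contourArea)
ValueError: max() iterable argument is empty
```

```bash
python3 - <<'E'
from plant import bot
from h import *
T,S=bot.camera_model("top"),bot.camera_model("side")
t,s=cv2.imread("pics/top1.png"),cv2.imread("pics/side1.png")
print(t[281,330:362].max(1), s[245,345:380].max(1), t[318,308:328].max(1))
cv2.imwrite("pics/z.png",np.hstack([cv2.resize(t[240:390,245:420],None,fx=2.28,fy=4*.57,interpolation=2),cv2.resize(s[225:375,300:475],None,fx=2.28,fy=2.28,interpolation=2)]))
def dark(i,th): return cv2.inRange(i.max(2),0,th)
def cen(c): 
    m=cv2.moments(c); return np.round((m["m10"]/m["m00"],m["m01"]/m["m00"]),2)
for th in (60,75):
    a=blob(dark(t,th),(346,281),16); b=blob(dark(s,th),(362,245),16)
    print(th,cen(a),cv2.boundingRect(a),cen(b),cv2.boundingRect(b),onplane(T,cen(a),90),cross(ray(T,cen(a)),ray(S,cen(b))))
a=blob(dark(t,110),(318,318),9); b=blob(dark(s,110),(376,284),8)
print(cen(a),cen(b),onplane(T,cen(a),55),cross(ray(T,cen(a)),ray(S,cen(b))))
w=blob(cv2.inRange(t.min(2),185,255),(318,318),36); e=cv2.fitEllipse(cv2.convexHull(w)); print(e,onplane(T,e[0],55))
print(onplane(T,(398,321),80),onplane(T,(258,281),60))
E
```

```text
[197 193 189 171 120  70  52  61  65  65  67  66  64  64  66  66  65  65
  66  65  66  67  64  58  53  61 103 166 193 196 190 188] [194 193 194 193 184 145  84  43  39  42  43  46  46  47  46  46  47  46
  47  46  46  45  45  44  39  35  44  88 147 184 195 197 197 196 196] [248 248 248 247 244 217 149 108  99  98  98  98  95  97 144 227 245 247
 247 247]
60 [345.19 280.98] (336, 271, 20, 20) [361.35 245.95] (352, 239, 20, 16) [ 490.19888607 -125.05701307   90.        ] (array([ 490.04495318, -125.86130474,   84.52487415]), np.float64(2.0381609200388833))
75 [345.4  281.74] (334, 271, 22, 23) [361.26 246.05] (351, 238, 22, 17) [ 488.45556994 -125.33343944   90.        ] (array([ 489.14855584, -125.75449534,   84.45511609]), np.float64(0.18421721754172246))
[318.03 318.05] [375.64 282.79] [417.16278041 -56.83397054  55.        ] (array([416.5902747 , -57.07580197,  55.46115316]), np.float64(1.1828590292587156))
((317.8486328125, 318.71954345703125), (63.030635833740234, 63.48624801635742), 24.848133087158203) [415.71101632 -56.27846638  55.        ]
[ 391.69176478 -231.91481791   80.        ] [514.09101611  72.22428443  60.        ]
```

View pics/z.png

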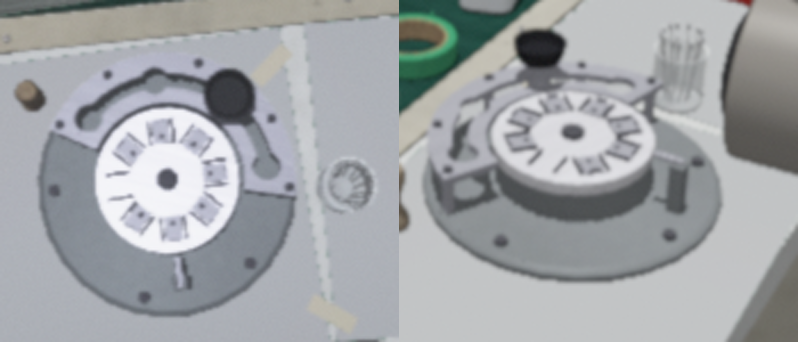

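Dish is at (488.5,-125.5) and the axis at (416.8,-56.8). That gives a radius of 99.3 mm against 100 mm given, so it agrees. The next hole should be near (516.8,-54.8). Now I'll go above the dish with the fingers shut and their long side along the tangent.

Emit:
carry_out(gripper=1, plan=[{"tx":30,"ty":31,"rz":-0.08},{"tx":31,"ty":32,"rz":-0.08},{"tx":31,"ty":32,"rz":-0.08},{"tx":31,"ty":32,"rz":-0.08},{"tx":31,"ty":32,"rz":-0.08},{"tx":31,"ty":32,"rz":-0.08},{"tx":31,"ty":32,"rz":-0.09},{"tx":31,"ty":32,"rz":-0.09},{"tx":31,"ty":32,"rz":-0.09},{"tx":31,"ty":33,"rz":-0.08},{"tx":30,"ty":33,"rz":-0.08},{"tx":30,"ty":32,"rz":-0.08}])

```text
invalid input at $.plan[0]: expected keys tx, ty, tz, rx, ry, rz
```

Emit:
carry_out(plan=[{"tz":-25},{"tz":-25},{"tz":-20},{},{}])

```text
invalid input at $.plan[0]: expected keys tx, ty, tz, rx, ry, rz
```

```bash
python3 - <<'E'
from plant import bot
import cv2,numpy as np
o=bot.get_obs();print({k:np.round(o[k],3) for k in ("time","tool_pos","tcp_rot","contact_force","grip_width","joint_positions")})
m=bot.camera_model("wrist")
w=bot.capture("wrist"); s=bot.capture("side")
cv2.imwrite("pics/w2.png",np.hstack([w[60:420,100:540],cv2.resize(s[150:330,280:460],(360,360))])[:,:,::-1])
cv2.imwrite("pics/w2full.png",w[:,:,::-1])
E
```

```text
{'time': np.float64(0.1), 'tool_pos': array([ 119.048, -510.97 ,  226.132]), 'tcp_rot': array([-3.14 , -0.   ,  0.229]), 'contact_force': array([-0.529,  0.302,  0.115]), 'grip_width': np.float64(92.442), 'joint_positions': array([-1.488,  0.343,  1.525, -0.   ,  1.275, -0.146])}
```

View pics/w2.png

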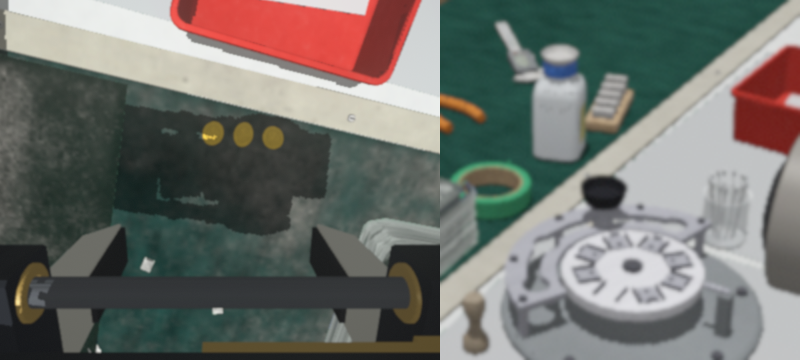

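The arm hasn't moved, because every row needs all six keys. The picture shows the open gripper still at the start pose, with the fingers narrowing towards the tips.

Emit:
carry_out(gripper=1, plan=[{"tx":30,"ty":31,"tz":0,"rx":0,"ry":0,"rz":-0.08},{"tx":31,"ty":32,"tz":0,"rx":0,"ry":0,"rz":-0.08},{"tx":31,"ty":32,"tz":0,"rx":0,"ry":0,"rz":-0.08},{"tx":31,"ty":32,"tz":0,"rx":0,"ry":0,"rz":-0.08},{"tx":31,"ty":32,"tz":0,"rx":0,"ry":0,"rz":-0.08},{"tx":31,"ty":32,"tz":0,"rx":0,"ry":0,"rz":-0.08},{"tx":31,"ty":32,"tz":0,"rx":0,"ry":0,"rz":-0.09},{"tx":31,"ty":32,"tz":0,"rx":0,"ry":0,"rz":-0.09},{"tx":31,"ty":32,"tz":0,"rx":0,"ry":0,"rz":-0.09},{"tx":31,"ty":33,"tz":0,"rx":0,"ry":0,"rz":-0.08},{"tx":30,"ty":33,"tz":0,"rx":0,"ry":0,"rz":-0.08},{"tx":30,"ty":32,"tz":0,"rx":0,"ry":0,"rz":-0.08}])

```text
time: 1.4
tool_pos: [489.0, -124.6, 226.7]
tcp_rot: [3.141, 0.0, -0.764]
contact_force: [0.5, -1.8, 0.9]
grip_width: 1.8
finger_force: 0.0
```

Emit:
carry_out(plan=[{"tx":0,"ty":0,"tz":-25,"rx":0,"ry":0,"rz":0},{"tx":0,"ty":0,"tz":-25,"rx":0,"ry":0,"rz":0},{"tx":0,"ty":0,"tz":-20,"rx":0,"ry":0,"rz":0},{"tx":0,"ty":0,"tz":0,"rx":0,"ry":0,"rz":0},{"tx":0,"ty":0,"tz":0,"rx":0,"ry":0,"rz":0}])

```text
time: 1.9
tool_pos: [488.2, -126.4, 157.0]
tcp_rot: [3.141, 0.0, -0.761]
contact_force: [-0.5, 0.3, 0.1]
grip_width: 0.4
finger_force: 0.0
```

```bash
python3 - <<'E'
from plant import bot
import cv2,numpy as np
o=bot.get_obs();print({k:np.round(o[k],3) for k in ("time","tool_pos","tcp_rot","contact_force","grip_width","joint_positions")})
w=bot.capture("wrist"); s=bot.capture("side")
cv2.imwrite("pics/w3.png",np.hstack([w[60:480,100:540],cv2.resize(s[150:360,280:460],(360,420))])[:,:,::-1])
cv2.imwrite("pics/w3full.png",w[:,:,::-1])
E
```

```text
{'time': np.float64(1.9), 'tool_pos': array([ 488.196, -126.407,  157.046]), 'tcp_rot': array([ 3.141,  0.   , -0.761]), 'contact_force': array([-0.494,  0.322,  0.115]), 'grip_width': np.float64(0.394), 'joint_positions': array([-0.405,  0.374,  1.684, -0.   ,  1.083,  1.927])}
```

View pics/w3.png

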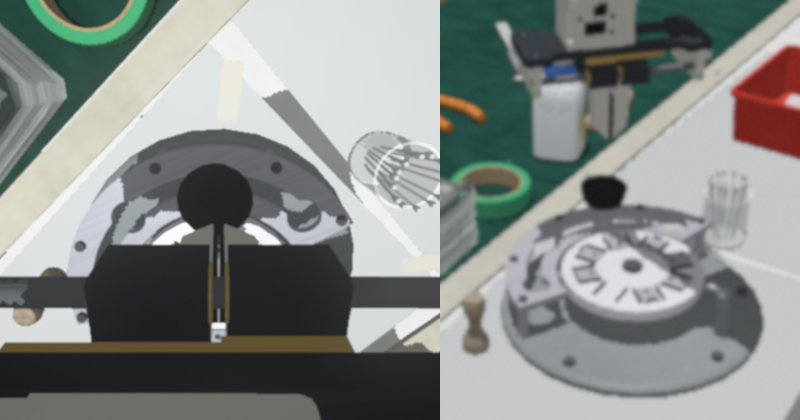

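The dish shows in the wrist view at crop (214,200), and the shut tips are narrower than it. I'll check the dish centre with the wrist camera.

```bash
python3 - <<'E'
from plant import bot
from h import *
m=bot.camera_model("wrist"); w=cv2.imread("pics/w3full.png")
k=cv2.inRange(w.max(2),0,70); k[283:]=0
c=blob(k,(314,260),42); p=c[:,0,:]; p=p[(p[:,1]<278)]
e=cv2.fitEllipse(p.reshape(-1,1,2)); print(e)
P=onplane(m,e[0],95); print(P, np.ptp([onplane(m,(e[0][0]+d*np.mean(e[1])/2,e[0][1]),95) for d in(-1,1)],axis=0))
print(bot.get_obs()["tool_pos"])
E
```

```text
((314.7223815917969, 258.2687683105469), (68.51154327392578, 74.96439361572266), 92.95270538330078)
[ 491.06364047 -126.67953774   95.        ] [33.13624728 34.75249252  0.        ]
[ 488.78523077 -126.74172595  157.98015917]
```

Emit:
carry_out(plan=[{"tx":1,"ty":0,"tz":-25,"rx":0,"ry":0,"rz":0},{"tx":0,"ty":0,"tz":-25,"rx":0,"ry":0,"rz":0},{"tx":0,"ty":0,"tz":-15,"rx":0,"ry":0,"rz":0},{"tx":0,"ty":0,"tz":-5,"rx":0,"ry":0,"rz":0},{"tx":0,"ty":0,"tz":-5,"rx":0,"ry":0,"rz":0},{"tx":0,"ty":0,"tz":0,"rx":0,"ry":0,"rz":0},{"tx":0,"ty":0,"tz":0,"rx":0,"ry":0,"rz":0}])

```text
time: 2.7
tool_pos: [489.8, -126.7, 82.9]
tcp_rot: [-3.141, -0.002, -0.761]
contact_force: [-0.1, -0.7, 4.6]
grip_width: 0.4
finger_force: 1.8
```

Emit:
carry_out(plan=[{"tx":0,"ty":0,"tz":-4,"rx":0,"ry":0,"rz":0},{"tx":0,"ty":0,"tz":-3,"rx":0,"ry":0,"rz":0},{"tx":0,"ty":0,"tz":-2,"rx":0,"ry":0,"rz":0},{"tx":0,"ty":0,"tz":0,"rx":0,"ry":0,"rz":0},{"tx":0,"ty":0,"tz":0,"rx":0,"ry":0,"rz":0}])

```text
time: 3.2
tool_pos: [489.8, -126.7, 73.1]
tcp_rot: [-3.141, -0.002, -0.761]
contact_force: [0.3, -0.4, 5.7]
grip_width: 0.4
finger_force: 2.8
```

Emit:
carry_out(plan=[{"tx":0,"ty":0,"tz":-3,"rx":0,"ry":0,"rz":0},{"tx":0,"ty":0,"tz":-3,"rx":0,"ry":0,"rz":0},{"tx":0,"ty":0,"tz":-1,"rx":0,"ry":0,"rz":0},{"tx":0,"ty":0,"tz":0,"rx":0,"ry":0,"rz":0},{"tx":0,"ty":0,"tz":0,"rx":0,"ry":0,"rz":0}])

```text
time: 3.7
tool_pos: [489.8, -126.7, 66.2]
tcp_rot: [-3.141, -0.002, -0.761]
contact_force: [-0.7, 0.1, 6.3]
grip_width: 0.4
finger_force: 3.5
```

```bash
python3 - <<'E'
import numpy as np
from plant import bot
o=bot.get_obs(); print(o["tool_pos"],o["contact_force"])
ax=np.array([416.8,-56.8]); d=np.array([489.8,-126.5])-ax; print(np.hypot(*d),np.degrees(np.arctan2(d[1],d[0])))
a0=np.arctan2(d[1],d[0]); th=a0+np.linspace(0,np.pi/4,16); p=ax+100*np.c_[np.cos(th),np.sin(th)]
print(np.round(np.diff(p,axis=0),1).tolist(),p[-1])
E
```

```text
[ 489.80895933 -126.69892942   66.2296869 ] [-0.71247213  0.14032415  6.26436465]
100.93111512313733 -43.675246123807504
[[3.5, 3.9], [3.3, 4.1], [3.1, 4.2], [2.9, 4.4], [2.6, 4.5], [2.4, 4.7], [2.1, 4.8], [1.9, 4.9], [1.6, 5.0], [1.4, 5.1], [1.1, 5.1], [0.8, 5.2], [0.6, 5.2], [0.3, 5.2], [0.0, 5.2]] [516.77327143 -54.48807431]
```

Emit:
carry_out(plan=[{"tx":0,"ty":0,"tz":-1.5,"rx":0,"ry":0,"rz":0},{"tx":0,"ty":0,"tz":0,"rx":0,"ry":0,"rz":0},{"tx":3.5,"ty":3.9,"tz":0,"rx":0,"ry":0,"rz":0.052},{"tx":3.3,"ty":4.1,"tz":0,"rx":0,"ry":0,"rz":0.052},{"tx":3.1,"ty":4.2,"tz":0,"rx":0,"ry":0,"rz":0.052},{"tx":2.9,"ty":4.4,"tz":0,"rx":0,"ry":0,"rz":0.052},{"tx":0,"ty":0,"tz":0,"rx":0,"ry":0,"rz":0},{"tx":0,"ty":0,"tz":0,"rx":0,"ry":0,"rz":0}])

```text
time: 4.5
tool_pos: [502.8, -109.9, 64.8]
tcp_rot: [-3.141, -0.002, -0.553]
contact_force: [0.5, -0.3, 7.4]
grip_width: 0.5
finger_force: 3.6
```

```bash
python3 - <<'E'
from plant import bot
import cv2,numpy as np
o=bot.get_obs();print(o["tool_pos"],o["contact_force"])
t=bot.capture("top");s=bot.capture("side")
cv2.imwrite("pics/t4.png",np.hstack([cv2.resize(t[240:390,250:400],(400,400),interpolation=2),cv2.resize(s[210:360,300:450],(400,400),interpolation=2)])[:,:,::-1])
E
```

```text
[ 502.83749313 -109.88797078   64.84081298] [ 0.51583695 -0.34547379  7.41489088]
```

View pics/t4.png

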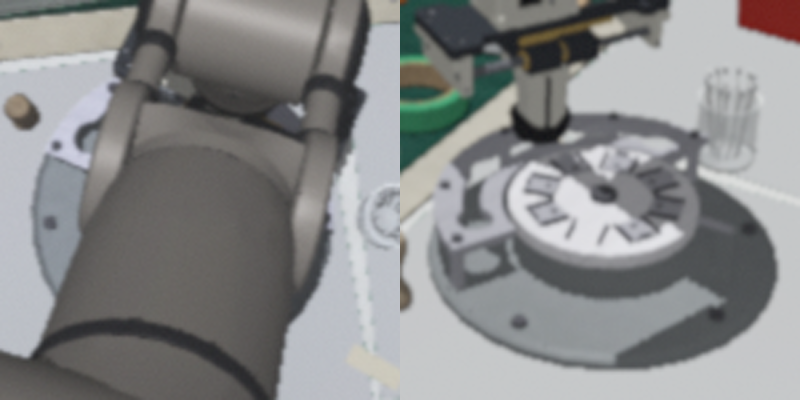

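The tips sit in the dish, seen at about (542,120) in the right-hand crop, and the table is turning freely. I'll finish the swing.

Emit:
carry_out(plan=[{"tx":2.6,"ty":4.5,"tz":0,"rx":0,"ry":0,"rz":0.052},{"tx":2.4,"ty":4.7,"tz":0,"rx":0,"ry":0,"rz":0.052},{"tx":2.1,"ty":4.8,"tz":0,"rx":0,"ry":0,"rz":0.052},{"tx":1.9,"ty":4.9,"tz":0,"rx":0,"ry":0,"rz":0.052},{"tx":1.6,"ty":5.0,"tz":0,"rx":0,"ry":0,"rz":0.052},{"tx":1.4,"ty":5.1,"tz":0,"rx":0,"ry":0,"rz":0.052},{"tx":1.1,"ty":5.1,"tz":0,"rx":0,"ry":0,"rz":0.052},{"tx":0.8,"ty":5.2,"tz":0,"rx":0,"ry":0,"rz":0.052},{"tx":0.6,"ty":5.2,"tz":0,"rx":0,"ry":0,"rz":0.052},{"tx":0.3,"ty":4.2,"tz":0,"rx":0,"ry":0,"rz":0.052},{"tx":0,"ty":2.5,"tz":0,"rx":0,"ry":0,"rz":0.03},{"tx":0,"ty":0,"tz":0,"rx":0,"ry":0,"rz":0}])

```text
time: 5.8
tool_pos: [518.0, -58.5, 65.0]
tcp_rot: [3.141, -0.003, -0.002]
contact_force: [1.3, 0.9, 8.2]
grip_width: 0.6
finger_force: 3.6
```

```bash
python3 - <<'E'
from plant import bot
from h import *
o=bot.get_obs();print(o["tool_pos"],o["contact_force"])
s=bot.capture("side")[:,:,::-1]; S=bot.camera_model("side"); cv2.imwrite("pics/s5f.png",s)
def pr(X):
    v=S["camera_matrix"]@(S["R"]@np.array(X)+S["t"]); return v[:2]/v[2]
for X in ([516.8,-54.5,76.8],[516.8,-57.5,76.8],[516.8,-54.5,53]): print(np.round(pr(X),1))
q=s.max(2); c=pr([516.8,-54.5,70]).astype(int)
b=blob(cv2.inRange(s.max(2),0,75),tuple(map(int,c)),16); print(cv2.boundingRect(b))
cv2.imwrite("pics/s5.png",cv2.resize(s[190:340,280:480],(800,600),interpolation=2))
E
```

```text
[517.99669227 -58.49581222  65.01071142] [1.27121278 0.862597   8.15380243]
[332.6 260.3]
[333.4 259.7]
[332.6 269.9]
(324, 258, 22, 16)
```

View pics/s5.png

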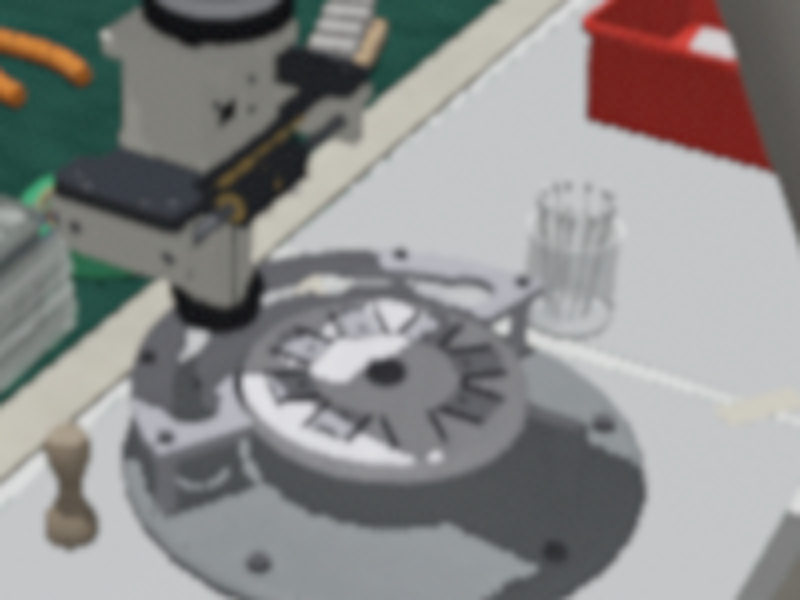

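The tool is at y=-58.5, and the start point turned 45° about the axis is at -54.5. That leaves 4 mm, which I'll add before easing up to feel whether the plunger follows.

Emit:
carry_out(plan=[{"tx":0,"ty":2,"tz":0,"rx":0,"ry":0,"rz":0.02},{"tx":0,"ty":2,"tz":0,"rx":0,"ry":0,"rz":0.02},{"tx":0,"ty":0,"tz":0,"rx":0,"ry":0,"rz":0},{"tx":0,"ty":0,"tz":2,"rx":0,"ry":0,"rz":0},{"tx":0,"ty":0,"tz":2,"rx":0,"ry":0,"rz":0},{"tx":0,"ty":0,"tz":2,"rx":0,"ry":0,"rz":0},{"tx":0,"ty":0,"tz":2,"rx":0,"ry":0,"rz":0},{"tx":0,"ty":0,"tz":0,"rx":0,"ry":0,"rz":0},{"tx":0,"ty":0,"tz":0,"rx":0,"ry":0,"rz":0}])

```text
time: 6.75
tool_pos: [518.0, -54.7, 72.9]
tcp_rot: [3.141, -0.003, 0.037]
contact_force: [2.0, 1.1, 5.9]
grip_width: 0.3
finger_force: 2.8
```

At 10 mm of travel the spring still pushes with 5.9 N, so the collar is in the hole. I'll let it up and withdraw.

Emit:
carry_out(plan=[{"tx":0,"ty":0,"tz":2,"rx":0,"ry":0,"rz":0},{"tx":0,"ty":0,"tz":3,"rx":0,"ry":0,"rz":0},{"tx":0,"ty":0,"tz":3,"rx":0,"ry":0,"rz":0},{"tx":0,"ty":0,"tz":3,"rx":0,"ry":0,"rz":0},{"tx":0,"ty":0,"tz":5,"rx":0,"ry":0,"rz":0},{"tx":0,"ty":0,"tz":15,"rx":0,"ry":0,"rz":0},{"tx":0,"ty":0,"tz":35,"rx":0,"ry":0,"rz":0},{"tx":0,"ty":0,"tz":40,"rx":0,"ry":0,"rz":0},{"tx":0,"ty":0,"tz":20,"rx":0,"ry":0,"rz":0},{"tx":0,"ty":0,"tz":0,"rx":0,"ry":0,"rz":0},{"tx":0,"ty":0,"tz":0,"rx":0,"ry":0,"rz":0}])

```text
time: 7.85
tool_pos: [515.8, -54.4, 197.5]
tcp_rot: [-3.141, 0.002, 0.037]
contact_force: [1.4, 0.6, -1.4]
grip_width: 0.4
finger_force: 0.0
```

```bash
python3 - <<'E'
from plant import bot
from h import *
o=bot.get_obs();print(o["tool_pos"],o["contact_force"])
s=bot.capture("side")[:,:,::-1]; w=bot.capture("wrist")[:,:,::-1]
S=bot.camera_model("side")
b=blob(cv2.inRange(s.max(2),0,75),(332,253),18); x=cv2.boundingRect(b); m=cv2.moments(b); c=np.array([m["m10"],m["m01"]])/m["m00"]
def pr(X):
    v=S["camera_matrix"]@(S["R"]@np.array(X)+S["t"]); return v[:2]/v[2]
print(x,c,"expect up",pr([517,-54.5,85]),"ref start",pr([488.5,-125.8,85]))
cv2.imwrite("pics/s6.png",np.hstack([cv2.resize(s[210:360,280:430],(400,400),interpolation=2),cv2.resize(w[60:460,120:520],(400,400))]))
E
```

```text
[515.75203444 -54.35530239 197.50040369] [ 1.41131744  0.64324866 -1.36880117]
(315, 246, 31, 21) [332.0845481  256.49757046] expect up [332.54833186 256.94851495] ref start [361.49779818 245.89768248]
```

View pics/s6.png

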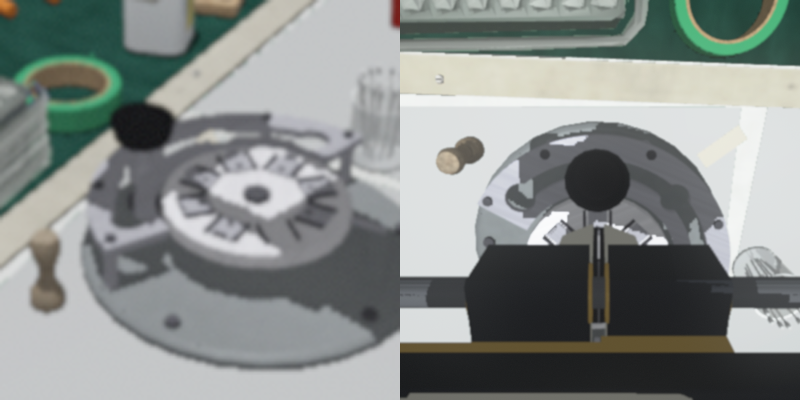

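The dish stands raised in the next hole: centre at (332.1,256.5) in the side view against an expected (332.5,256.9) for plunger up. The stamp and jar haven't been disturbed and the gripper is clear, so I'll hand in.

```bash
python3 -c "
from plant import bot
print(bot.close_job())"
```

```text
the job is handed in; nothing more can be done
None
```

The table is indexed on by one hole anticlockwise, with the plunger sprung up in the next hole. The stamp and jar stand where they were, the arm touched nothing else, and the job is handed in at about 8 s.

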